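Free and hold open the sprung plate clamp of a microscope stage

ROBOT

A 6-joint arm with a two-finger parallel gripper is mounted at the origin on the work surface. World frame = base frame: x ahead of the robot, y to its left, z up, the work surface at z = 0. Lengths are in m, angles in degrees, forces in N, time in s.
With the tool pointing down it reaches from about 0.4 to 0.825 m from the base axis. Payload 7 kg.
Tool frame: the origin (TCP) lies between the finger pads; the fingertips stand 19 mm ahead of it and the grasp point (between the pads) is the TCP; z points along the fingers, y is the line along which they close (so a half turn about z gives the same grasp; the last joint's range is limited). The gripper opens to 88 mm and grips with 3 to 60 N. Pads are 19 mm wide; open, the fingers measure 130 mm over their backs; the gripper's body (78 mm by 193 mm) begins 47 mm behind the grasp point.
Start: joints at [-46.633, 20.546, 0.682, 0, -70.136, -16.507], TCP at [0.305, -0.602, 0.246] pointing down, gripper open.
Joint ranges: [-176.03, 176.03], [-82.01, 121.73], [-58.28, 71.71], [-173.87, 95.51], [-174.79, -0.11], [-173.66, 173.66]. Speed limits (degrees/s): [136.94, 136.94, 172.46, 180, 180, 180].

INTERFACE

Orientations are given as [roll, pitch, yaw] about the fixed x, y, z axes, in that order (R = Rz(yaw) Ry(pitch) Rx(roll)).
In Python, from plant import r gives the robot as it stands. The module is installed in compiled form; this text tells all that it offers.
- The arm moves only by the shell command python3 -m pendant 'ROWS' [OPENING] [FORCE]. ROWS is JSON, a list of rows, each a list of 6 numbers: the shift along the tool's x, y, z in mm, then the turn, a rotation vector about the tool's x, y, z in rad. In form: [[tx, ty, tz, wx, wy, wz], ...]. A call has 1 to 20 rows; each row is the pose to reach, as a shift and turn from the pose commanded when the call began, along the tool's axes at that moment; what a row does not reach only later rows make up. A row lasts 1/8 s, in which the tool goes at most 62.5 mm and 10.7 degrees, less where a joint would pass 70% of its speed; a pose out of reach is approached as far as the arm can. A call with a gripper value outside its range is refused whole. OPENING is the finger opening in mm, from 0 to 87.6, set as the call begins (- or left out, the last holds). The fingers move at their own pace and stop on an object; FORCE is the grip in N (left out, the last holds). Time passes only in rows, so rows that repeat a pose let the fingers close. It gives the time, the measured TCP pose, the force, the opening and the grip force at its end, in the units of the state.
- r.get_state(): the state, without advancing time (a new reading comes with each control period).
- r.capture(name): name is "scene" or "side" or "wrist"; returns the picture (384x512x3 uint8, red, green, blue); there is no depth.
- r.camera_params(name): a dict with "mtx" (3x3 intrinsics, pixels), "rvec" (rotation vector, rad) and "tvec" (3), from world to camera coordinates, as OpenCV has them; the wrist camera has in their place "mount" (4x4, takes a point from camera to tool coordinates, whose origin is the TCP and whose axes are the flange's). Camera axes: x right, y down, z forward; pixel columns grow to the right and rows downward; lengths in m; the calibration is good to about 2 mm. A picture is of the moment at which its call begins: read the wrist's pose just before it. camera_params takes no time and is no camera call.
- r.close_job(): hands the job in; it is judged then, once.
The state is a dict: "time_s": time; "joints": joint angles; "qd": joint speeds; "joint_torque": joint torques, N m; "tcp_pos": TCP position; "eef_rot": TCP orientation; "contact_force": force on the tool from outside, world axes, zero at the start; "moment": the same for the moment, N m; "gripper_width": finger opening in m; "gripper_force": force on a finger pad.
Only numpy, scipy, OpenCV 4.12 (cv2) and the standard library are available. Lean on these libraries where they do the work, as an engineer would, in place of code of your own. Each camera call takes 0.05 s, during which the arm holds its last target. There are 200 camera calls.

TASK

The plate clamp of the microscope stage is blocked by its red lock cap: lift the cap up off its pin and put it in the white parts tray. Then push the sprung clamp arm by its blue post back past its click, clear of the plate nest, and finish while still holding it there, because it springs shut if let go and a colleague is about to drop a plate in. Leave everything else on the bench where it is.

Things in the scene. Friction and masses are not known exactly. Their poses are not given: they have to be found in the camera images.
- clamp_stage: Fixed aluminium stage, 200 mm (its x) by 260 mm (its y), top face 20 mm above the bench; origin at the centre of its underside, z up. In its frame (x, y in mm): empty plate nest with dark ledges 8 mm high centred at (-5, -50); grey detent housing 26 x 30 mm at (55, 112), top at z 66; low rubber bumper at (-30, 119), top at z 40.
- lock_pin (a point): Top centre of the steel pin that the lock cap starts on: 10 mm thick, from z 20 to 48 mm, at (5, 72) mm in the stage's frame.
- clamp_hinge (a point): Point on the upright hinge axis of the black clamp arm, z 56 mm, at (55, 45) mm in the stage's frame. The arm is 16 mm wide and 105 mm long, from z 50 to 62 mm, so it passes over the bare pin; its nose hangs down at the tip to z 26 on the nest side.
- clamp_arm (a joint): Clamp arm hinge, rad: 0 shut (arm along the stage's -x), growing towards the stage's +y, end stop 0.60. Its spring pushes it shut: at the post 3.5 N shut, 7.5 N at 0.40. A tooth rides over a sprung pawl: 3 N extra from 0.20, click at 0.32; at 0.40 and over it is past the click. The click does not latch: let go, it swings shut. The cap on its pin blocks it short of the click.
- clamp_post (a point): Centre of the top (z 104 mm) of the blue round post on the clamp arm, 12 mm thick, standing up from the arm's top at z 62; the place to push or pinch. 85 mm from the hinge axis: at (55 - 85 cos q, 45 + 85 sin q) mm in the stage's frame at joint value q.
- lock_cap: Loose red lock cap, 60 g, hollow from below: lower body 30 mm thick and 48 mm high with a 13 mm bore 40 mm deep, upper grip 24 mm thick from 48 to 80 mm. Origin at the centre of its underside, z along its axis, up. It starts slipped over the stage's pin, standing on the stage.
- parts_tray: Fixed open white tray, 130 x 130 mm, 26 mm high, 5 mm walls and floor; origin at the centre of its underside. Stands left or right of the stage.
- tip_box: Bystander: purple pipette-tip box, 85 x 115 x 57 mm, yellow tips on top; origin at the centre of its underside.
- well_plate: Bystander: cream lidded multiwell plate, 86 x 128 x 20 mm, waiting to be fitted after this job; origin at the centre of its underside.
- tube_rack: Bystander: blue tube rack, 70 x 160 x 74 mm with its tubes; origin at the centre of its underside.
- medium_bottle: Bystander: pinkish medium bottle with orange cap, 70 mm wide, 130 mm tall; origin at the centre of its underside.
- dish_stack: Bystander: stack of three clear petri dishes, 90 mm wide, 45 mm high; origin at the centre of its underside.
- mouse: Bystander: black round computer mouse, 64 mm wide, 32 mm high; origin at the centre of its underside.
- timer: Bystander: white bench timer, 50 x 65 x 22 mm; origin at the centre of its underside.
There are look-alikes about, which are no part of the job. Of the things shaped like the parts_tray, the white one is meant.

How it is judged:
By the outcome, as a careful person would: the job done as asked, in the order asked, and still so for the second after the job is handed in, while the arm keeps its last pose, push and grip.
It also fails if it takes over 48 s, if anything falls off the work surface, if the arm or the gripper's body presses on something with over 40 N, if the wrist force passes 120 N, or if a joint passes its speed limit or range.

## Working session

There is one attempt and no reset: what is moved stays moved. The work goes in short steps, Python scripts to look and compute and a shell command to move; the robot and the scene stay as the last step left them, time stands still between calls to the robot, and variables do not carry over. Pictures are saved under pics/ and viewed, at most 10 in all, crops included, and the job is handed in when it is done.

```bash
mkdir -p pics; python3 - <<'E'
from plant import r
import cv2,numpy as np
s=r.get_state();print({k:np.round(v,3).tolist() for k,v in s.items()})
a=[r.capture(n) for n in("scene","side")]
for n,i in zip(("scene","side"),a):
    cv2.imwrite(f"pics/{n}0.png",i[:,:,::-1])
    p=r.camera_params(n);R=cv2.Rodrigues(np.array(p["rvec"]))[0];print(n,np.array(p["mtx"]).tolist(),(-R.T@np.array(p["tvec"]).ravel()).round(3),R.round(2).tolist())
print(r.camera_params("wrist"))
E
```

```text
{'time_s': 0.0, 'joints': [-46.635, 20.593, 0.632, -0.018, -70.134, -16.506], 'qd': [-0.013, -0.161, -0.009, -0.037, -0.041, -0.038], 'joint_torque': [-0.002, -58.272, 29.305, 6.998, 0.007, -0.0], 'tcp_pos': [0.305, -0.602, 0.245], 'eef_rot': [179.903, -0.011, -153.147], 'contact_force': [-0.801, -0.304, -0.149], 'moment': [-0.022, -0.071, -0.031], 'gripper_force': 0.0, 'gripper_width': 0.088}
scene [[382.72142715515344, 0.0, 247.73653325631884], [0.0, 382.72142715515344, 185.60654522282454], [0.0, 0.0, 1.0]] [ 1.212 -0.136  1.166] [[0.24, 0.97, -0.02], [0.81, -0.21, -0.54], [-0.53, 0.12, -0.84]]
side [[468.72917024558984, 0.0, 249.44140489664454], [0.0, 468.72917024558984, 192.48462769525986], [0.0, 0.0, 1.0]] [0.256 1.028 1.424] [[-0.97, -0.24, -0.02], [-0.18, 0.76, -0.63], [0.16, -0.61, -0.78]]
{'mtx': array([[271.65927039,   0.        , 258.98302728],
       [  0.        , 271.65927039, 188.05431252],
       [  0.        ,   0.        ,   1.        ]]), 'mount': array([[-9.79083580e-04, -9.66273570e-01, -2.57515880e-01,
         6.95993359e-02],
       [ 9.99998948e-01, -6.70360182e-04, -1.28664385e-03,
        -5.82745218e-05],
       [ 1.07062155e-03, -2.57516869e-01,  9.66273210e-01,
        -1.39046141e-01],
       [ 0.00000000e+00,  0.00000000e+00,  0.00000000e+00,
         1.00000000e+00]])}
```

View pics/scene0.png

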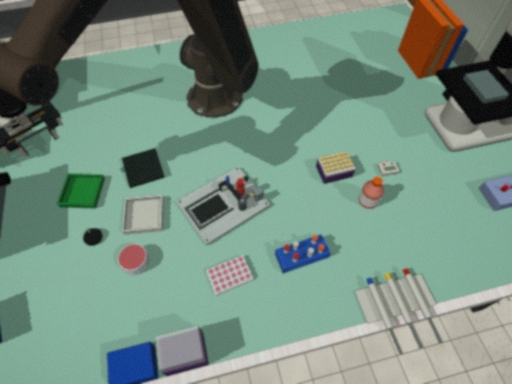

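View pics/side0.png

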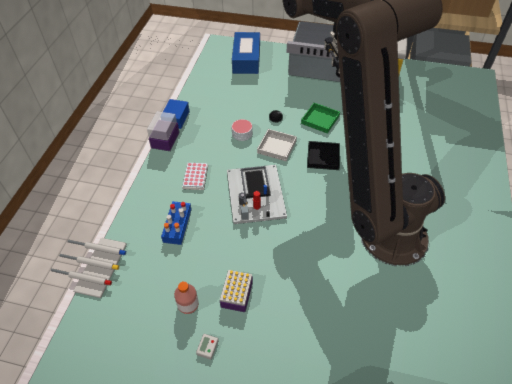

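The scene view shows the stage at about (223,205), with the red cap at (240,186). There are three tray shapes: white (142,214), green (82,190) and black (143,168). The white one fits the description. The side view agrees, with white at (277,146), green at (320,118) and black at (323,155). I'll confirm with an enlarged crop of both views.

```bash
python3 - <<'E'
import cv2,numpy as np
a=cv2.imread("pics/scene0.png")[160:250,110:280];b=cv2.imread("pics/side0.png")[125:230,215:345]
a=cv2.resize(a,None,fx=4.4,fy=4.4,interpolation=2)[:, :]
a=cv2.resize(cv2.imread("pics/scene0.png")[160:250,115:280],(396*1,216),interpolation=2)
s=cv2.resize(cv2.imread("pics/scene0.png")[162:247,172:277],(400,324),interpolation=2)
t=cv2.resize(cv2.imread("pics/side0.png")[130:230,215:315],(400,400),interpolation=2)
o=np.zeros((560,800,3),np.uint8);o[:324,:400]=s;o[:400,400:]=t;o[330:546,:396]=a
cv2.imwrite("pics/crop0.png",o)
E
```

```text
(no output)
```

View pics/crop0.png

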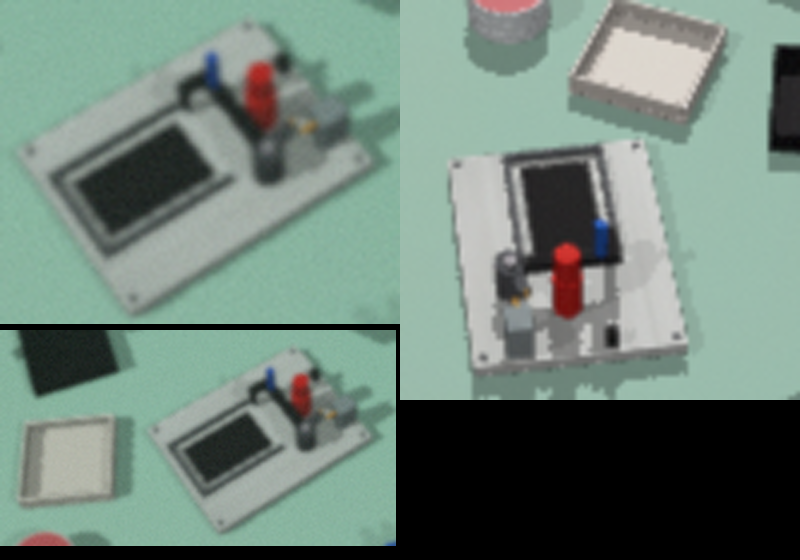

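The crop confirms the white tray beside the stage. The stage's hinge and detent end has the red cap on its pin, with the blue post beyond the arm. Stage corners are readable in both views, so I'll fit the pose by casting rays.

```bash
cat >h.py <<'E'
import numpy as np,cv2
from plant import r
from scipy.spatial.transform import Rotation as Ro
def cam(n,s=None):
    p=r.camera_params(n)
    if n=="wrist":
        T=np.eye(4);T[:3,:3]=Ro.from_euler("xyz",s["eef_rot"],degrees=True).as_matrix();T[:3,3]=s["tcp_pos"];T=T@p["mount"]
        return np.array(p["mtx"]),T[:3,:3],T[:3,3]
    R=cv2.Rodrigues(np.array(p["rvec"]))[0];return np.array(p["mtx"]),R.T,-R.T@np.array(p["tvec"]).ravel()
def ray(c,uv):
    d=c[1]@np.linalg.inv(c[0])@np.array([*uv,1.]);return c[2],d/np.linalg.norm(d)
def onz(c,uv,z):
    o,d=ray(c,uv);return o+d*(z-o[2])/d[2]
def tri(r1,r2):
    A=sum(np.eye(3)-np.outer(d,d) for o,d in(r1,r2));b=sum((np.eye(3)-np.outer(d,d))@o for o,d in(r1,r2));return np.linalg.solve(A,b)
def fit2(P,Q): # P local -> Q world
    p=P.mean(0);q=Q.mean(0);a=P-p;b=Q-q
    t=np.arctan2((a[:,0]*b[:,1]-a[:,1]*b[:,0]).sum(),(a*b).sum());R=np.array([[np.cos(t),-np.sin(t)],[np.sin(t),np.cos(t)]])
    return t,q-R@p,R
def totool(s,dw): return Ro.from_euler("xyz",s["eef_rot"],degrees=True).as_matrix().T@np.array(dw)*1000
E
python3 - <<'E'
from h import *
cs,cd=cam("scene"),cam("side")
P=np.array([[-100,-130],[-100,130],[100,130],[100,-130]])/1e3
S=[(177.2,201.4),(237.6,167.2),(271.2,204),(206.1,243.9)];D=[(275.5,165.5),(287,217),(233.5,220),(228,170)]
for nm,PP,Q in(("scene",P,[onz(cs,u,.02)[:2] for u in S]),("side",P,[onz(cd,u,.02)[:2] for u in D]),("both",np.r_[P,P],[onz(cs,u,.02)[:2] for u in S]+[onz(cd,u,.02)[:2] for u in D])):
    Q=np.array(Q);t,o,R=fit2(PP,Q);print(nm,np.degrees(t),o,((PP@R.T+o-Q)*1e3).round(1).tolist())
for n,l in(("pin",(5,72)),("hinge",(55,45)),("post",(-30,45))):print(n,(R@(np.array(l)/1e3)+o).round(4))
print("tray",[onz(cs,u,.026)[:2].round(3) for u in((124.2,199.2),(162.9,195.8),(164.2,229.6),(122.5,232.9))])
print("trayside",[onz(cd,u,.026)[:2].round(3) for u in((215+215/4,130),(215+327/4,130+30/4),(215+287/4,130+120/4),(215+170/4,130+80/4))])
E
```

```text
scene 20.899887047014754 [ 0.53645354 -0.07393311] [[-0.4, -2.3], [-3.9, 3.3], [1.3, -2.0], [3.0, 1.0]]
side 19.925164450265736 [ 0.52712972 -0.06990483] [[-4.3, -5.2], [0.7, -1.0], [0.1, 9.4], [3.5, -3.1]]
both 20.41664289652068 [ 0.53179163 -0.07191897] [[-6.4, 0.1], [-7.9, 6.5], [-2.0, -0.4], [-2.3, 1.8], [1.7, -7.6], [4.6, -4.3], [3.4, 7.8], [9.0, -4.0]]
pin [ 0.5114 -0.0027]
hinge [ 0.5676 -0.0106]
post [ 0.488  -0.0402]
tray [array([ 0.438, -0.407]), array([ 0.458, -0.274]), array([ 0.591, -0.286]), array([ 0.568, -0.421])]
trayside [array([ 0.551, -0.409]), array([ 0.426, -0.391]), array([ 0.443, -0.255]), array([ 0.571, -0.283])]
```

```bash
python3 -m pendant '[[-20,20,0,0,0,0],[-60,58,0,0,0,0.01],[-100,97,0,0,0,0.02],[-140,136,0,0,0,0.03],[-180,175,0,0,0,0.04],[-220,214,0,0,0,0.05],[-260,252,0,0,0,0.06],[-300,291,0,0,0,0.07],[-340,330,0,0,0,0.08],[-380,369,0,0,0,0.09],[-415,403,0,0,0,0.1],[-440,427,0,0,0,0.113],[-454,441,0,0,0,0.113],[-454,441,0,0,0,0.113],[-454,441,0,0,0,0.113]]' 80
python3 - <<'E'
from h import *
s=r.get_state();i=r.capture("wrist");cv2.imwrite("pics/w1.png",i[:,:,::-1]);np.save("s1.npy",s,allow_pickle=True);print(s["tcp_pos"],s["eef_rot"],s["time_s"])
cv2.imwrite("pics/w1b.png",cv2.resize(i[:,:,::-1],(768,576),interpolation=2))
E
```

```text
time_s: 1.98
tcp_pos: [0.5103, -0.0042, 0.2454]
eef_rot: [180.0, -0.0, -159.6]
contact_force: [-0.0, -0.8, -0.1]
gripper_width: 0.0796
gripper_force: 0.0
[ 0.51033778 -0.00423409  0.24539485] [ 1.79998065e+02 -3.10067935e-02 -1.59625637e+02] 1.975
```

View pics/w1b.png

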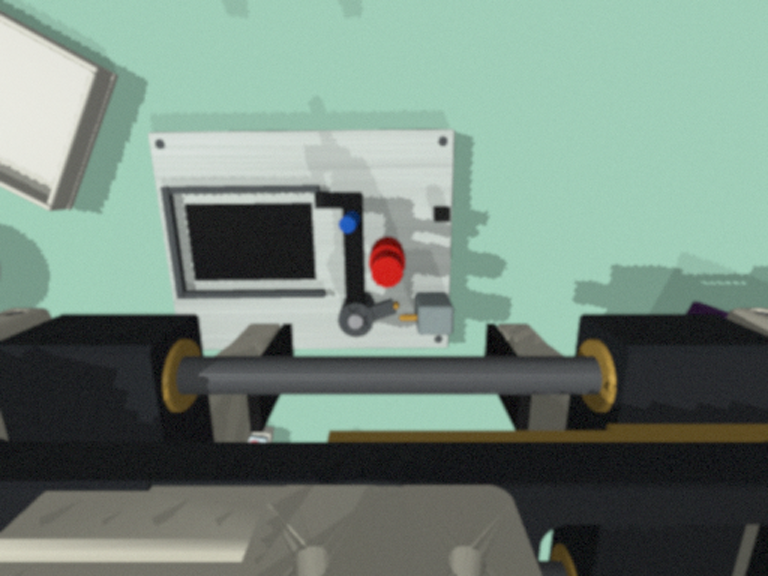

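The wrist view (enlarged 1.5x) shows the stage with corners at (150,133), (453,130) and (447,348). The cap top is at about (387,272), the post top at (347,225), the hinge at (355,320) and the white tray at upper left.

```bash
python3 - <<'E'
from h import *
s=np.load("s1.npy",allow_pickle=True).item();c=cam("wrist",s);i=cv2.imread("pics/w1.png").astype(int)
B,G,Rr=i[...,0],i[...,1],i[...,2]
def disc(m,z,rad,lo=None):
    n,l,st,ce=cv2.connectedComponentsWithStats(m.astype(np.uint8));m=(l==1+np.argmax(st[1:,4]))
    v,u=np.nonzero(m);b=v.max()+.5;depth=(c[2][2]-z)
    # radius in px near there
    p=onz(c,(u.mean(),b-8),z);zc=(c[1].T@(p-c[2]))[2];rp=272*rad/zc;rv=rp*.97
    sel=v>b-rv*1.0;uc=(u[sel].min()+u[sel].max())/2
    print("px",uc,b-rv,"rp",rp,"box",u.min(),u.max(),v.min(),v.max());return onz(c,(uc,b-rv),z)
cap=disc((Rr>110)&(G<70)&(B<70)&(np.arange(384)[:,None]<200),.100,.012);print("cap",cap.round(4))
v,u=np.nonzero((B>120)&(Rr<90)&(B-Rr>70)&(np.arange(384)[:,None]<200)&(abs(np.arange(512)-232)<25));print("blue",u.min(),u.max(),v.min(),v.max())
post=disc((B>120)&(Rr<90)&(B-Rr>70)&(np.arange(384)[:,None]<200)&(abs(np.arange(512)-232)<25),.104,.006);print("post",post.round(4))
P=np.array([[-100,-130],[-100,130],[100,130]])/1e3
Q=np.array([onz(c,(a/1.5-.17,b/1.5-.17),.02)[:2] for a,b in((150,133),(453,130),(447,348))])
t,o,R=fit2(P,Q);print(np.degrees(t),o,((P@R.T+o-Q)*1e3).round(1).tolist())
W=lambda l:R@(np.array(l)/1e3)+o
print("pin",W((5,72)),"post",W((-30,45)),"q from cap/post vector deg",np.degrees(np.arctan2(*(cap-post)[1::-1]))-np.degrees(np.arctan2(27,35)))
for a,b in((0,178),(115,76),(55,208),(70,208)):print("tray pt",onz(c,(a/1.5,b/1.5),.026)[:2].round(3))
E
```

```text
px 258.0 179.6862897033752 rp 11.148154944974019 box 247 269 161 190
cap [ 0.5079 -0.0068  0.1   ]
blue 227 236 144 155
px 231.5 149.82964195444006 rp 5.845729943876233 box 227 236 144 155
post [ 0.4869 -0.0436  0.104 ]
20.76421643981833 [ 0.5316536  -0.07522102] [[0.2, -2.8], [-1.0, 1.5], [0.8, 1.4]]
pin [ 0.51080317 -0.006125  ] post [ 0.48764864 -0.04377958] q from cap/post vector deg 22.654288619967296
tray pt [ 0.564 -0.338]
tray pt [ 0.451 -0.261]
tray pt [ 0.573 -0.291]
tray pt [ 0.568 -0.278]
```

```bash
python3 -m pendant '[[2,-1.7,15,0,0,-0.02],[2,-1.7,45,0,0,-0.02],[2,-1.7,75,0,0,-0.02],[2,-1.7,105,0,0,-0.02],[2,-1.7,130,0,0,-0.02],[2,-1.7,147,0,0,-0.02],[2,-1.7,154,0,0,-0.02],[2,-1.7,154,0,0,-0.02],[2,-1.7,154,0,0,-0.02]]' 80
python3 -m pendant '[[0,0,0,0,0,0],[0,0,0,0,0,0],[0,0,0,0,0,0],[0,0,0,0,0,0],[0,0,0,0,0,0],[0,0,0,0,0,0]]' 10 25
```

```text
time_s: 3.15
tcp_pos: [0.5098, -0.006, 0.0921]
eef_rot: [-180.0, 0.1, -158.5]
contact_force: [-0.1, 0.1, 0.0]
gripper_width: 0.08
gripper_force: 0.0
time_s: 3.9
tcp_pos: [0.5094, -0.0059, 0.0915]
eef_rot: [180.0, -0.0, -158.5]
contact_force: [0.3, -0.0, -0.3]
gripper_width: 0.0259
gripper_force: 0.0
```

```bash
python3 -m pendant '[[0,0,0,0,0,0],[0,0,0,0,0,0],[0,0,0,0,0,0]]' 10 25
python3 -m pendant '[[0,0,-5,0,0,0],[0,0,-15,0,0,0],[0,0,-27,0,0,0],[0,0,-40,0,0,0],[0,0,-55,0,0,0],[0,0,-75,0,0,0],[0,0,-95,0,0,0],[0,0,-115,0,0,0],[0,0,-125,0,0,0],[0,0,-125,0,0,0],[0,0,-125,0,0,0]]'
python3 - <<'E'
from h import *
s=r.get_state();i=r.capture("wrist");j=r.capture("side")
cv2.imwrite("pics/w2.png",np.hstack([cv2.resize(i[:,:,::-1],(400,300)),cv2.resize(j[110:240,200:373,::-1],(400,300))]))
d=totool(s,[.506-s["tcp_pos"][0],-.341-s["tcp_pos"][1],0]);print(d)
E
```

```text
time_s: 4.28
tcp_pos: [0.5094, -0.0059, 0.0915]
eef_rot: [180.0, -0.0, -158.5]
contact_force: [-0.1, 0.0, -0.4]
gripper_width: 0.0236
gripper_force: 25.0
time_s: 5.65
tcp_pos: [0.509, -0.006, 0.2159]
eef_rot: [180.0, -0.1, -158.5]
contact_force: [-0.1, 0.4, -1.0]
gripper_width: 0.0238
gripper_force: 25.0
[ 1.25677277e+02 -3.10584020e+02  2.53443608e-02]
```

View pics/w2.png

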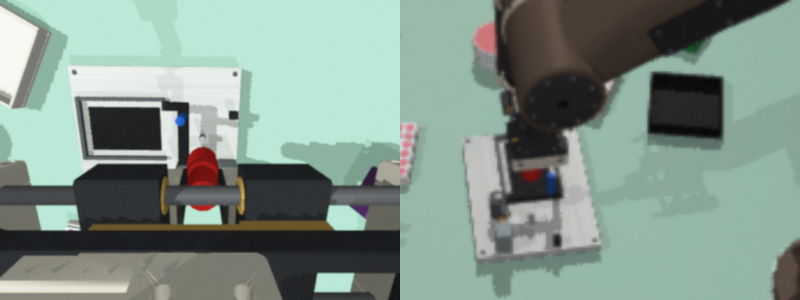

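The cap is in the gripper and the pin at left-image (202,138) is bare. Carrying it to the tray.

```bash
python3 -m pendant '[[6,-14,0,0,0,0],[18,-42,0,0,0,0],[32,-76,0,0,0,0],[46,-110,0,0,0,0],[60,-144,0,0,0,0],[74,-178,0,0,0,0],[88,-212,0,0,0,0],[103,-246,0,0,0,0],[116,-278,0,0,0,0],[125,-300,0,0,0,0],[129,-309,0,0,0,0],[129,-309,0,0,0,0],[129,-309,0,0,0,0]]'
python3 - <<'E'
from h import *
s=r.get_state();i=r.capture("wrist");cv2.imwrite("pics/w3.png",i[:,:,::-1]);np.save("s3.npy",s,allow_pickle=True);print(s["tcp_pos"],s["gripper_width"])
E
```

```text
time_s: 7.38
tcp_pos: [0.5027, -0.3402, 0.2165]
eef_rot: [180.0, -0.0, -158.5]
contact_force: [-0.3, -0.0, -1.7]
gripper_width: 0.0232
gripper_force: 25.0
[ 0.50271428 -0.34017703  0.21649857] 0.023198027982335768
```

View pics/w3.png

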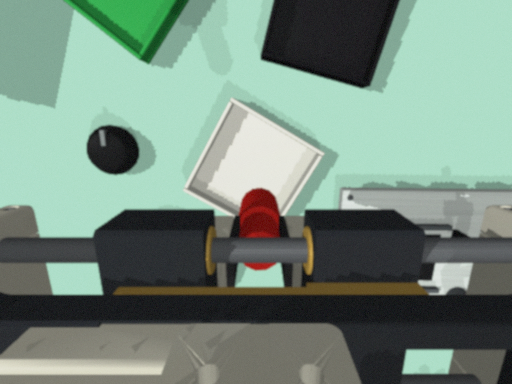

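White tray directly under the cap: rim corners at (234,100), (323,153) and (186,188). I'll check the centre.

```bash
python3 - <<'E'
from h import *
s=np.load("s3.npy",allow_pickle=True).item();c=cam("wrist",s)
q=[onz(c,u,.026)[:2] for u in((234,100),(323,153),(186,188))];print(np.round(q,4).tolist(),(q[1]+q[2])/2)
m=(q[1]+q[2])/2;print(totool(s,[*(m-s["tcp_pos"][:2]),0]))
E
```

```text
[[0.4325, -0.3994], [0.4504, -0.2778], [0.5534, -0.4192]] [ 0.50191792 -0.34850045]
[ 3.79789049e+00 -7.44912908e+00 -1.68283973e-03]
```

```bash
python3 -m pendant '[[4,-7,10,0,0,0],[4,-7,35,0,0,0],[4,-7,62,0,0,0],[4,-7,90,0,0,0],[4,-7,112,0,0,0],[4,-7,127,0,0,0],[4,-7,134,0,0,0],[4,-7,137,0,0,0],[4,-7,138.5,0,0,0],[4,-7,139,0,0,0],[4,-7,139,0,0,0]]'
python3 -m pendant '[[0,0,0,0,0,0],[0,0,0,0,0,0],[0,0,0,0,0,0],[0,0,0,0,0,0],[0,0,0,0,0,0],[0,0,0,0,0,0]]' 60
python3 -m pendant '[[0,0,-5,0,0,0],[0,0,-20,0,0,0],[0,0,-50,0,0,0],[0,0,-85,0,0,0],[0,0,-115,0,0,0],[0,0,-125,0,0,0],[0,0,-125,0,0,0]]'
python3 - <<'E'
from h import *
i=r.capture("wrist");j=r.capture("scene");s=r.get_state()
cv2.imwrite("pics/w4.png",np.hstack([cv2.resize(i[:,:,::-1],(400,300)),cv2.resize(j[140:270,90:263,::-1],(400,300))]))
# target: open over post, closing axis along stage x
t=np.radians(20.6);X=np.array([np.cos(t),np.sin(t)]);Y=np.array([-X[1],X[0]])
p=np.array([.4872,-.0437]);print(totool(s,[*(p-s["tcp_pos"][:2]),0]),s["tcp_pos"],s["eef_rot"])
h=p+.085*X
for q in(0,.1,.2,.3,.4,.45,.5):
    w=h+.085*(-np.cos(q)*X+np.sin(q)*Y);print(q,((w-p)@X*1e3).round(1),((w-p)@Y*1e3).round(1))
E
```

```text
time_s: 8.8
tcp_pos: [0.5019, -0.3488, 0.078]
eef_rot: [-180.0, 0.0, -158.5]
contact_force: [-0.8, 0.6, -0.4]
gripper_width: 0.0232
gripper_force: 25.0
time_s: 9.55
tcp_pos: [0.5017, -0.3487, 0.0775]
eef_rot: [180.0, -0.0, -158.5]
contact_force: [-0.6, -0.3, 0.3]
gripper_width: 0.0597
gripper_force: 0.0
time_s: 10.42
tcp_pos: [0.5019, -0.3487, 0.2035]
eef_rot: [-179.9, 0.1, -158.5]
contact_force: [0.2, -1.1, -0.8]
gripper_width: 0.0602
gripper_force: 0.0
[-9.87901138e+01  2.88549936e+02  2.47093989e-01] [ 0.50112705 -0.34837466  0.20169482] [ 1.79935450e+02 -4.52322130e-02 -1.58483225e+02]
0 -0.0 0.0
0.1 0.4 8.5
0.2 1.7 16.9
0.3 3.8 25.1
0.4 6.7 33.1
0.45 8.5 37.0
0.5 10.4 40.8
```

View pics/w4.png

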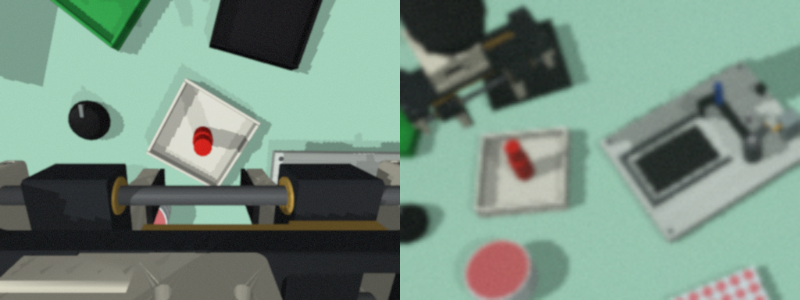

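The cap stands upright in the white tray (left view (203,143)), and the clamp is still shut. Next I'll go above the post, turned so the gripper body stays off the nest.

```bash
python3 -m pendant '[[-4,12,0,0,0,0.08],[-14,40,0,0,0,0.24],[-26,75,0,0,0,0.4],[-38,110,0,0,0,0.56],[-50,146,0,0,0,0.72],[-62,181,0,0,0,0.88],[-74,216,0,0,0,1.04],[-85,248,0,0,0,1.2],[-94,274,0,0,0,1.36],[-98.5,286,0,0,0,1.5],[-99,288.5,0,0,0,1.588],[-99,288.5,0,0,0,1.588],[-99,288.5,0,0,0,1.588]]' 50
python3 - <<'E'
from h import *
s=r.get_state();i=r.capture("wrist");cv2.imwrite("pics/w5.png",i[:,:,::-1]);np.save("s5.npy",s,allow_pickle=True)
print(s["tcp_pos"],s["eef_rot"],s["joints"],s["gripper_width"]);print(totool(s,[*(np.array([.4872,-.0437])-s["tcp_pos"][:2]),0]))
E
```

```text
time_s: 12.15
tcp_pos: [0.4907, -0.0554, 0.2018]
eef_rot: [179.9, -1.1, 111.3]
contact_force: [0.3, 0.5, 0.3]
gripper_width: 0.0503
gripper_force: 0.0
[ 0.49067077 -0.05542233  0.20175326] [179.93057336  -1.10639945 111.34159349] [  15.53480331    5.67973538  -24.49356606   -1.28074807  -59.87578296
 -173.55060845] 0.050281057256851794
[12.17933448  1.03302613  0.23646792]
```

View pics/w5.png

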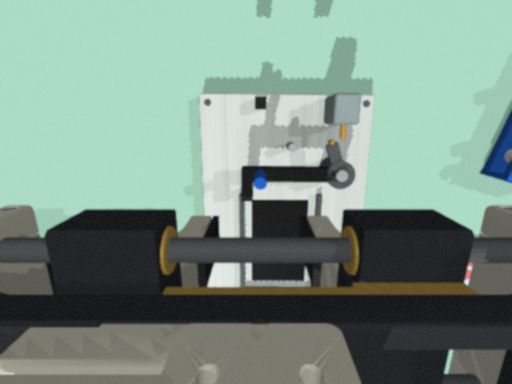

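The joint-6 limit (-173.66) is almost reached in this orientation. The view shows the post at (260,180), bare pin at (292,146) and hinge at (340,175). I'll turn half round instead: the same grasp, with joint 6 near 6°.

```bash
python3 -m pendant '[[0,0,0,0,0,-0.08],[0,0,0,0,0,-0.24],[0,0,0,0,0,-0.41],[0,0,0,0,0,-0.58],[0,0,0,0,0,-0.75],[0,0,0,0,0,-0.92],[0,0,0,0,0,-1.09],[0,0,0,0,0,-1.26],[0,0,0,0,0,-1.43],[0,0,0,0,0,-1.57]]'
python3 -m pendant '[[0,0,0,0,0,-0.17],[0,0,0,0,0,-0.34],[0,0,0,0,0,-0.51],[0,0,0,0,0,-0.68],[0,0,0,0,0,-0.85],[0,0,0,0,0,-1.02],[0,0,0,0,0,-1.19],[0,0,0,0,0,-1.36],[0,0,0,0,0,-1.5],[0,0,0,0,0,-1.57],[0,0,0,0,0,-1.57],[0,0,0,0,0,-1.57]]'
python3 - <<'E'
from h import *
s=r.get_state()
print(s["tcp_pos"],s["eef_rot"],s["joints"]);print(totool(s,[*(np.array([.4872,-.0437])-s["tcp_pos"][:2]),.088-s["tcp_pos"][2]]))
# recheck post position from w5 
s=np.load("s5.npy",allow_pickle=True).item();c=cam("wrist",s);i=cv2.imread("pics/w5.png").astype(int)
m=(i[...,0]>110)&(i[...,0]-i[...,2]>70);m[:,:240]=0;m[:,280:]=0;m[:160]=0;m[210:]=0
v,u=np.nonzero(m);print(u.min(),u.max(),v.min(),v.max());print(onz(c,((u.min()+u.max())/2,v.max()+.5-5.7),.104))
E
```

```text
time_s: 13.45
tcp_pos: [0.4907, -0.055, 0.2022]
eef_rot: [178.9, 0.1, -158.4]
contact_force: [-0.2, -0.8, 1.1]
gripper_width: 0.0498
gripper_force: 0.0
time_s: 14.95
tcp_pos: [0.4908, -0.0549, 0.2022]
eef_rot: [-179.9, 1.1, -68.8]
contact_force: [1.4, -0.5, 0.1]
gripper_width: 0.05
gripper_force: 0.0
[ 0.49079923 -0.05488236  0.20218943] [-179.88287968    1.10374206  -68.82108392] [ 15.59386068   5.63395134 -24.48250065  -1.28317544 -59.88063269
   6.22782064]
[ -9.52562814  -0.45001396 114.39530337]
254 266 176 189
[ 0.48755783 -0.04356589  0.104     ]
```

```bash
python3 -m pendant '[[-9.5,-0.5,10,0,0.019,0],[-9.5,-0.5,30,0,0.019,0],[-9.5,-0.5,55,0,0.019,0],[-9.5,-0.5,80,0,0.019,0],[-9.5,-0.5,100,0,0.019,0],[-9.5,-0.5,110,0,0.019,0],[-9.5,-0.5,114,0,0.019,0],[-9.5,-0.5,114,0,0.019,0],[-9.5,-0.5,114,0,0.019,0]]' 50
python3 -m pendant '[[0,0,0,0,0,0],[0,0,0,0,0,0],[0,0,0,0,0,0],[0,0,0,0,0,0],[0,0,0,0,0,0],[0,0,0,0,0,0],[0,0,0,0,0,0]]' 0 30
```

```text
time_s: 16.08
tcp_pos: [0.4878, -0.0435, 0.0891]
eef_rot: [-179.8, 0.0, -68.7]
contact_force: [-0.1, -0.5, -0.5]
gripper_width: 0.05
gripper_force: 0.0
time_s: 16.95
tcp_pos: [0.4872, -0.0436, 0.0884]
eef_rot: [-179.9, 0.0, -68.7]
contact_force: [-1.8, -0.6, 0.4]
gripper_width: 0.0111
gripper_force: 30.0
```

```bash
python3 -m pendant '[[-4,-0.1,0,0,0,0],[-8.5,-0.4,0,0,0,0],[-12.7,-1,0,0,0,0],[-16.9,-1.7,0,0,0,0],[-21,-2.6,0,0,0,0],[-25.1,-3.8,0,0,0,0],[-29,-5.1,0,0,0,0],[-33,-6.7,0,0,0,0],[-37,-8.5,0,0,0,0],[-40,-10,0,0,0,0],[-40,-10,0,0,0,0],[-40,-10,0,0,0,0]]'
python3 - <<'E'
from h import *
i=r.capture("wrist");j=r.capture("scene");k=r.capture("side")
cv2.imwrite("pics/w6.png",np.vstack([np.hstack([cv2.resize(i[:,:,::-1],(400,300)),cv2.resize(j[140:270,110:283,::-1],(400,300))]),np.hstack([cv2.resize(k[110:240,200:373,::-1],(400,300)),cv2.resize(i[100:250,160:360,::-1],(400,300))])]))
s=r.get_state();t=np.radians(20.6);X=np.array([np.cos(t),np.sin(t)]);Y=np.array([-X[1],X[0]]);d=s["tcp_pos"][:2]-(np.array([.4872,-.0437])+.085*X)
print("q",np.arctan2(d@Y,-d@X),"rad",np.hypot(*d),s["contact_force"])
E
```

```text
time_s: 18.45
tcp_pos: [0.4809, -0.0039, 0.0883]
eef_rot: [179.9, -0.0, -68.7]
contact_force: [-2.1, -7.7, 4.1]
gripper_width: 0.0115
gripper_force: 30.0
q 0.4744047240986104 rad 0.0864548433963604 [-2.15112274 -7.2126061   2.35215423]
```

View pics/w6.png

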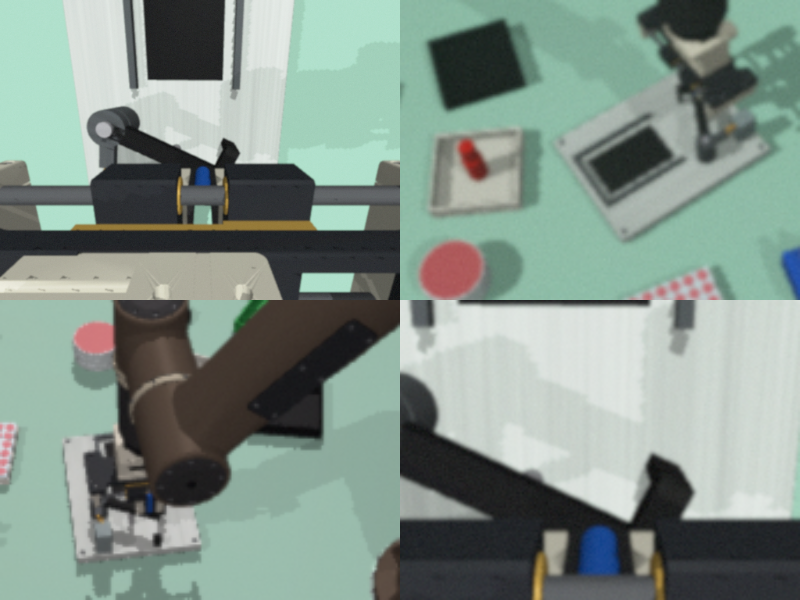

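The post (lower right crop (600,555)) is pinched. The arm is swung about 0.47 rad off the nest, and the cap is standing in the tray. I'll run a short hold check, then hand in.

```bash
python3 -m pendant '[[0,0,0,0,0,0],[0,0,0,0,0,0],[0,0,0,0,0,0],[0,0,0,0,0,0],[0,0,0,0,0,0],[0,0,0,0,0,0],[0,0,0,0,0,0],[0,0,0,0,0,0]]' && python3 - <<'E'
from h import *
s=r.get_state();f=s["contact_force"];print(f)
if np.hypot(f[0],f[1])>5: print(r.close_job())
E
```

```text
time_s: 19.6
tcp_pos: [0.4809, -0.0039, 0.0883]
eef_rot: [179.9, -0.0, -68.7]
contact_force: [-1.8, -7.7, 3.1]
gripper_width: 0.0112
gripper_force: 30.0
[-1.78193959 -7.74010022  3.09786132]
the job is handed in; nothing more can be done
None
```

The job is handed in at about 20 s: the red cap is standing in the white tray, and the gripper is holding the clamp arm by its blue post at about 0.47 rad, past the click and clear of the nest.

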